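Put the square clay stamps back in their caddy

TASK

Gather the four clay stamps with square white bases from the bench into the wooden caddy, each standing upright and flat on the floor of the bay whose floor has the colour of its handle. Set them down gently, do not drop them, and leave the two stamps with round terracotta bases standing where they are.

Things in the scene. Friction and masses are not known exactly. Their poses are not given: they have to be found in the camera images.
- stamp_red: Loose clay stamp of the set, 80 mm tall, 0.08 to 0.17 kg, standing upright: a SQUARE white base 46 x 46 mm and 20 mm high, a thin brass neck (20 mm across), and an upright round red handle 26 mm across from 38 to 80 mm above the underside (grip it there, from above, in any direction). Origin: centre of the underside; z up along the handle, x and y parallel to the base's edges.
- stamp_blue: Loose clay stamp of the set, 80 mm tall, 0.08 to 0.17 kg, standing upright: a SQUARE white base 46 x 46 mm and 20 mm high, a thin brass neck (20 mm across), and an upright round blue handle 26 mm across from 38 to 80 mm above the underside (grip it there, from above, in any direction). Origin: centre of the underside; z up along the handle, x and y parallel to the base's edges.
- stamp_yellow: Loose clay stamp of the set, 80 mm tall, 0.08 to 0.17 kg, standing upright: a SQUARE white base 46 x 46 mm and 20 mm high, a thin brass neck (20 mm across), and an upright round yellow handle 26 mm across from 38 to 80 mm above the underside (grip it there, from above, in any direction). Origin: centre of the underside; z up along the handle, x and y parallel to the base's edges.
- stamp_green: Loose clay stamp of the set, 80 mm tall, 0.08 to 0.17 kg, standing upright: a SQUARE white base 46 x 46 mm and 20 mm high, a thin brass neck (20 mm across), and an upright round green handle 26 mm across from 38 to 80 mm above the underside (grip it there, from above, in any direction). Origin: centre of the underside; z up along the handle, x and y parallel to the base's edges.
- bay_red: Fixed open-topped square bay with a red floor, one of four that fill a low wooden caddy two by two (the caddy is 184 mm square, it cannot move, and which bay is where differs each time). Outside 84 x 84 x 28 mm, walls 4 mm, inside 76 x 76 mm. Origin: centre of the bay's underside; its floor is 4 mm above the origin, the rim 28 mm above it (34 mm above the bench); x and y run parallel to its walls, z up. Neighbouring bays are 85 mm apart, centre to centre.
- bay_blue: Fixed open-topped square bay with a blue floor, one of four that fill a low wooden caddy two by two (the caddy is 184 mm square, it cannot move, and which bay is where differs each time). Outside 84 x 84 x 28 mm, walls 4 mm, inside 76 x 76 mm. Origin: centre of the bay's underside; its floor is 4 mm above the origin, the rim 28 mm above it (34 mm above the bench); x and y run parallel to its walls, z up. Neighbouring bays are 85 mm apart, centre to centre.
- bay_yellow: Fixed open-topped square bay with a yellow floor, one of four that fill a low wooden caddy two by two (the caddy is 184 mm square, it cannot move, and which bay is where differs each time). Outside 84 x 84 x 28 mm, walls 4 mm, inside 76 x 76 mm. Origin: centre of the bay's underside; its floor is 4 mm above the origin, the rim 28 mm above it (34 mm above the bench); x and y run parallel to its walls, z up. Neighbouring bays are 85 mm apart, centre to centre.
- bay_green: Fixed open-topped square bay with a green floor, one of four that fill a low wooden caddy two by two (the caddy is 184 mm square, it cannot move, and which bay is where differs each time). Outside 84 x 84 x 28 mm, walls 4 mm, inside 76 x 76 mm. Origin: centre of the bay's underside; its floor is 4 mm above the origin, the rim 28 mm above it (34 mm above the bench); x and y run parallel to its walls, z up. Neighbouring bays are 85 mm apart, centre to centre.
- round_red: Look-alike stamp that does not belong to the set: the same 80 mm height and the same red handle, but a ROUND terracotta base 48 mm across, 20 mm high. It stays on the bench where it is. Origin: centre of the underside, z up. (All stamps stand on the bench at least 75 mm apart; unlisted clutter among them - a small jar, a tile, a kiln prop - is under 60 mm tall, and nothing else near the work is over 120 mm tall.)
- round_blue: Look-alike stamp that does not belong to the set: the same 80 mm height and the same blue handle, but a ROUND terracotta base 48 mm across, 20 mm high. It stays on the bench where it is. Origin: centre of the underside, z up. (All stamps stand on the bench at least 75 mm apart; unlisted clutter among them - a small jar, a tile, a kiln prop - is under 60 mm tall, and nothing else near the work is over 120 mm tall.)
Mind the look-alikes: they are no part of the job. What is shaped like the stamp_red but purple or turquoise is not meant.

How it is judged (in metres and radians):
At the end, for the whole second after the job is handed in: Each of the four square stamps stands flat on the floor of the bay of its own colour (origin within 22 mm of the bay's centre sideways and under 9 mm above the bay's origin, tilted under 0.12 rad), released and at rest; the two round stamps stand upright within 30 mm of where they began (horizontal distance between stamp_red and bay_red below 0.022 m and z of stamp_red in the frame of bay_red below 0.009 m and angle between each of stamp_red, stamp_blue, stamp_yellow, stamp_green, round_red, round_blue's own z axis and vertical below 0.12 rad and linear speed of each of stamp_red, stamp_blue, stamp_yellow, stamp_green below 0.02 m/s and contact force between the fingers and stamp_red below 0.05 N and horizontal distance between stamp_blue and bay_blue below 0.022 m and z of stamp_blue in the frame of bay_blue below 0.009 m and contact force between the fingers and stamp_blue below 0.05 N and horizontal distance between stamp_yellow and bay_yellow below 0.022 m and z of stamp_yellow in the frame of bay_yellow below 0.009 m and contact force between the fingers and stamp_yellow below 0.05 N and horizontal distance between stamp_green and bay_green below 0.022 m and z of stamp_green in the frame of bay_green below 0.009 m and contact force between the fingers and stamp_green below 0.05 N and distance of each of round_red, round_blue from where it was at the start of the episode below 0.03 m); the robot touches nothing.
It fails at once if a square stamp is dropped into its bay (it comes down at more than 0.6 m/s) ((horizontal distance between stamp_red and bay_red below 0.04 m and z of stamp_red in the frame of bay_red below 0.03 m and linear speed of stamp_red above 0.6 m/s) or (horizontal distance between stamp_blue and bay_blue below 0.04 m and z of stamp_blue in the frame of bay_blue below 0.03 m and linear speed of stamp_blue above 0.6 m/s) or (horizontal distance between stamp_yellow and bay_yellow below 0.04 m and z of stamp_yellow in the frame of bay_yellow below 0.03 m and linear speed of stamp_yellow above 0.6 m/s) or (horizontal distance between stamp_green and bay_green below 0.04 m and z of stamp_green in the frame of bay_green below 0.03 m and linear speed of stamp_green above 0.6 m/s)).
It fails at once if the round red stamp is shifted by more than 30 mm or knocked over (distance of round_red from where it was at the start of the episode above 0.03 m or angle between round_red's own z axis and vertical above 0.5 rad).
It fails at once if the round blue stamp is shifted by more than 30 mm or knocked over (distance of round_blue from where it was at the start of the episode above 0.03 m or angle between round_blue's own z axis and vertical above 0.5 rad).
It also fails if it takes over 93 s, if anything falls off the work surface, if the arm or the gripper's body presses on something with over 40 N, if the wrist force passes 120 N, or if a joint passes its speed limit or range.

ROBOT

A 6-joint arm with a two-finger parallel gripper is mounted at the origin on the work surface. World frame = base frame: x ahead of the robot, y to its left, z up, the work surface at z = 0. Lengths are in mm, angles in rad, forces in N, time in s.
With the tool pointing down it reaches from about 250 to 850 mm from the base axis. Payload 12.5 kg.
Tool frame: the origin (TCP) lies at the very end of the fingers, on their centre line; the grasp point (between the pads) lies 19 mm behind it; z points along the fingers, y is the line along which they close (so a half turn about z gives the same grasp; the last joint's range is limited). The gripper opens to 93 mm and grips with 3 to 60 N. Pads are 15 mm wide; open, the fingers measure 128 mm over their backs; the gripper's body (75 mm by 188 mm) begins 65 mm behind the grasp point.
Start: joints at [-1.207, 0.351, 1.652, -0, 1.139, -0.085], TCP at [238.653, -495.509, 218.633] pointing down, gripper open.
Joint ranges: [-2.75, 2.75], [-0.79, 2.1], [0.01, 2.65], [-1.57, 4.71], [0.07, 3.14], [-2.87, 2.87]. Speed limits (rad/s): [2.22, 2.22, 2.79, 3.14, 3.14, 3.14].

INTERFACE

Orientations are given as a unit quaternion [x, y, z, w].
In Python, from workcell import get_obs, read_camera, close_job, outline_of, pinpoint gives the robot as it stands.
- The arm moves only by the shell command python3 -m pendant 'ROWS' [OPENING] [FORCE]. ROWS is JSON, a list of rows, each an object with "linear": the shift along the tool's x, y, z in cm, a list of three; "yaw": the turn about the tool's z in degrees. A call has 1 to 8 rows; each row shifts and turns the commanded pose from where the row before left it, along the tool's axes as they then stand; what a row does not reach is not made up. A row lasts 1/12 s, in which the tool goes at most 41.7 mm and 7.16 degrees, less where a joint would pass 70% of its speed; a pose out of reach is approached as far as the arm can. A call with a gripper value outside its range is refused whole. OPENING is the finger opening in cm, from 0 to 9.3, set as the call begins (- or left out, the last holds). The fingers move at their own pace and stop on an object; FORCE is the grip in N (left out, the last holds). Time passes only in rows, so rows that do not move let the fingers close. It gives the time, the measured TCP pose, the force, the opening and the grip force at its end, in the units of the state.
- get_obs(): the state, without advancing time (a new reading comes with each control period).
- read_camera(name): name is "scene" or "top" or "wrist"; returns a dict with "frame" (384x512x3 uint8, blue, green, red), "fx", "fy", "cx", "cy" (pixels), "D" ([k1, k2, p1, p2, k3] as OpenCV has them; the pictures are not rectified), "extrinsics" (4x4, takes a point from camera to world coordinates). Camera axes: x right, y down, z forward; pixel columns grow to the right and rows downward; lengths in mm; the calibration is good to about 2 mm. A picture is of the moment at which its call begins. There is no depth.
- close_job(): hands the job in; it is judged then, once.
Trained networks look in a picture, given as the dict that the camera call returned (one of the last four; its "shot" number tells which), for a name from the list of things; names that differ only in an ending like _2 or _b are one class to them, and where a whole thing is asked for, a point or a joint stands for the part that bears it (a point fixed in the world has none). Each returns a list of dicts, best first, with "score" (0 to 1); they miss things now and then, are a little off and sometimes report something else, mostly with a low value. They report only what shows in the picture. A call takes as long as a camera call. They do not tell look-alikes from the thing itself.
- outline_of(picture, name): "region" (384x512 bool, what is visible of it).
- pinpoint(picture, name): "centre" ([x, y, z] in mm, in world coordinates, good to about 4 mm: a listed point, or the origin of a listed thing).
The state is a dict: "clock": time; "joint_pos": joint angles; "joint_vel": joint speeds; "joint_torque": joint torques, N m; "eef_pos": TCP position; "tool_rot": TCP orientation; "wrist_force": force on the tool from outside, world axes, zero at the start; "torque": the same for the moment, N m; "grip_width": opening from 0.0 (shut) to 1.0 (fully open); "grasp_force": force on a finger pad.
Only numpy, scipy, OpenCV 4.12 (cv2) and the standard library are available. Lean on these libraries where they do the work, as an engineer would, in place of code of your own. Each camera call takes 0.05 s, during which the arm holds its last target. There are 200 camera calls.

## Working session

There is one attempt and no reset: what is moved stays moved. The work goes in short steps, Python scripts to look and compute and a shell command to move; the robot and the scene stay as the last step left them, time stands still between calls to the robot, and variables do not carry over. Pictures are saved under pics/ and viewed, at most 14 in all, crops included, and the job is handed in when it is done.

```bash
mkdir -p pics; python3 - <<'E'
from workcell import *
import cv2,numpy as np
o=get_obs();print({k:np.round(v,3).tolist() for k,v in o.items()})
for c in("top","scene"):
    p=read_camera(c);cv2.imwrite(f"pics/{c}0.png",p["frame"])
    if c=="top" :print(np.round(p["extrinsics"],3).tolist(),p["fx"])
    for n in["stamp_red","stamp_blue","stamp_yellow","stamp_green","bay_red","bay_blue","bay_yellow","bay_green","round_red","round_blue"]:
        T=np.linalg.inv(p["extrinsics"])
        for d in pinpoint(p,n):
            x=np.array(d["centre"],float);q=T[:3]@np.r_[x,1]
            u,_=cv2.projectPoints(q.reshape(1,3),np.zeros(3),np.zeros(3),np.array([[p["fx"],0,p["cx"]],[0,p["fy"],p["cy"]],[0,0,1]]),np.array(p["D"]))
            print(c,n,round(d["score"],2),np.round(x),np.round(u.ravel()))
E
```

```text
{'clock': 0.0, 'joint_pos': [-1.207, 0.351, 1.652, -0.0, 1.139, -0.085], 'joint_vel': [-0.001, -0.0, -0.002, 0.001, 0.001, 0.0], 'joint_torque': [-0.001, -49.731, -28.525, 0.07, 0.026, -0.0], 'eef_pos': [238.528, -495.187, 218.097], 'tool_rot': [0.975, 0.223, -0.0, -0.001], 'wrist_force': [0.373, -0.643, 0.398], 'torque': [-0.037, -0.018, 0.021], 'grasp_force': 0.0, 'grip_width': 1.002}
[[-0.026, -0.994, 0.107, 410.768], [-0.999, 0.03, 0.033, -15.81], [-0.036, -0.107, -0.994, 1072.501], [0.0, 0.0, 0.0, 1.0]] 405.00234733165416
top stamp_red 0.69 [429. -54.   3.] [282. 232.]
top stamp_red 0.59 [334. -72.   4.] [290. 269.]
top stamp_red 0.53 [458.  41.   4.] [246. 222.]
top stamp_blue 0.9 [ 438. -277.    2.] [367. 226.]
top stamp_blue 0.63 [652. -58.  -1.] [281. 149.]
top stamp_yellow 0.76 [ 538. -292.    0.] [370. 188.]
top stamp_green 0.64 [ 544. -169.    1.] [324. 187.]
top stamp_green 0.62 [ 644. -272.   -2.] [361. 149.]
top bay_red 0.62 [422. 283.   8.] [155. 238.]
top bay_blue 0.94 [498. 188.   8.] [190. 208.]
top bay_blue 0.51 [654. -54.  -2.] [279. 148.]
top bay_yellow 0.78 [41
[... 291 characters left out ...]
.92 [456.  40.   6.] [286. 201.]
scene stamp_red 0.84 [335. -72.   4.] [274. 159.]
scene stamp_red 0.67 [ 643. -271.   -6.] [145. 199.]
scene stamp_red 0.62 [426. -59.  -3.] [260. 181.]
scene stamp_blue 0.94 [ 440. -282.   -2.] [193. 154.]
scene stamp_blue 0.58 [653. -57.  -2.] [208. 238.]
scene stamp_yellow 0.74 [ 536. -288.    3.] [168. 171.]
scene stamp_green 0.38 [ 534. -287.    3.] [169. 170.]
scene bay_red 0.87 [421. 282.   5.] [382. 234.]
scene bay_blue 0.94 [499. 192.   6.] [333. 239.]
scene bay_yellow 0.92 [414. 205.   8.] [354. 218.]
scene bay_green 0.65 [508. 273.   7.] [364. 258.]
scene bay_green 0.59 [426. -57.  -2.] [261. 181.]
scene round_blue 0.69 [652. -58.  -0.] [208. 237.]
```

```bash
python3 - <<'E'
import cv2
a=cv2.imread("pics/top0.png")[115:305,120:400];cv2.imwrite("pics/topc.png",cv2.resize(a,None,fx=2.8,fy=2.8,interpolation=cv2.INTER_CUBIC))
a=cv2.imread("pics/scene0.png")[110:310,110:420];cv2.imwrite("pics/scenec.png",cv2.resize(a,None,fx=2.5,fy=2.5,interpolation=cv2.INTER_CUBIC))
E
```

```text
(no output)
```

View pics/topc.png

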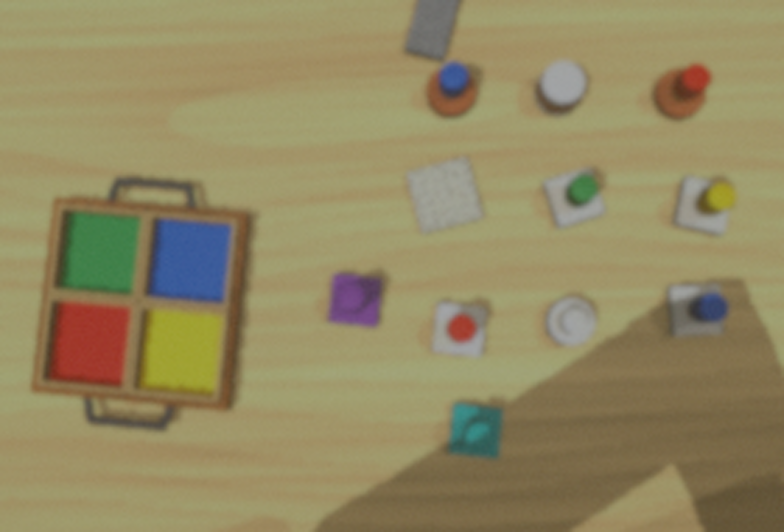

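View pics/scenec.png

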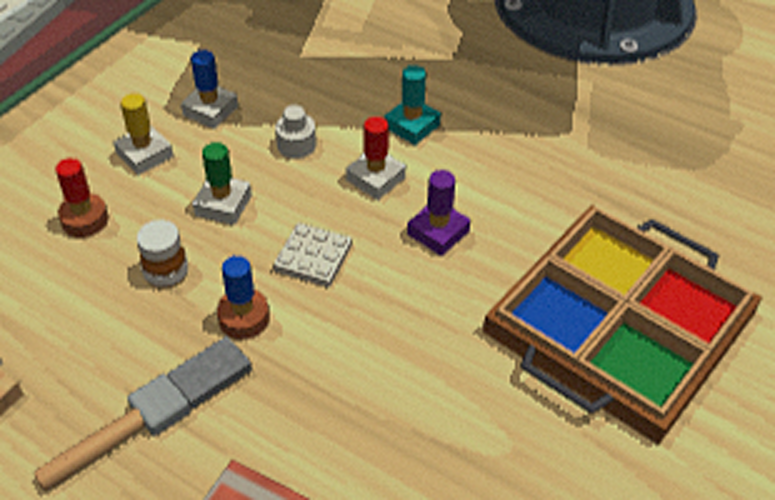

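The top view crop shows the square-based red at crop pixel (460,330), green (578,195), yellow (710,205) and blue (700,308). The round-based blue is at (452,90) and the round-based red at (685,90). The purple, turquoise and jar pieces are not wanted. Bays run green top-left, blue top-right, red bottom-left, yellow bottom-right, and the networks agree with this. I'll refine the handle positions by matching cylinder silhouettes and fit the bays as a grid.

```bash
cat >h.py <<'E'
import cv2,numpy as np
from scipy.optimize import least_squares
from workcell import *
def proj(p,X):
    T=np.linalg.inv(p["extrinsics"]);X=np.atleast_2d(np.array(X,float))@T[:3,:3].T+T[:3,3]
    K=np.array([[p["fx"],0,p["cx"]],[0,p["fy"],p["cy"]],[0,0,1]])
    return cv2.projectPoints(X,np.zeros(3),np.zeros(3),K,np.array(p["D"],float))[0].reshape(-1,2)
HUE=dict(red=[(0,8),(172,180)],blue=[(100,130)],yellow=[(22,34)],green=[(50,80)])
def cyl(p,x,y,z0=38,z1=80,r=13):
    a=np.linspace(0,2*np.pi,40);c=np.c_[x+r*np.cos(a),y+r*np.sin(a)]
    X=np.vstack([np.c_[c,0*a+z0],np.c_[c,0*a+z1]])
    m=cv2.moments(cv2.convexHull(proj(p,X).astype(np.float32)))
    return np.array([m["m10"],m["m01"]])/m["m00"],m["m00"]
def handle(p,col,x,y,base=0):
    """x,y of a handle near the guess, from its colour blob; also blob area / model area"""
    hsv=cv2.cvtColor(cv2.GaussianBlur(p["frame"],(3,3),0),cv2.COLOR_BGR2HSV)
    m=sum(cv2.inRange(hsv,(a,125,50),(b,255,255)) for a,b in HUE[col])
    u,A=cyl(p,x,y,base+38,base+80)
    n,l,s,c=cv2.connectedComponentsWithStats(m.astype(np.uint8))
    k=1+min(range(n-1),key=lambda i:np.hypot(*(c[i+1]-u))+(1e3 if s[i+1,4]<.3*A else 0))
    r=least_squares(lambda v:cyl(p,*v,base+38,base+80)[0]-c[k],[x,y])
    return np.round(r.x,1),round(s[k,4]/A,2)
ST=dict(red=(428,-56),blue=(439,-280),yellow=(537,-290),green=(544,-169))
E
python3 - <<'E'
from h import *
for c in("top","scene"):
    p=read_camera(c)
    for k,v in ST.items():print(c,k,*handle(p,k,*v))
B=dict(red=(421.5,282.5),blue=(498.5,190),yellow=(414,202),green=(507.5,274))
P=np.array([B[k] for k in("yellow","blue","red","green")]);G=85*np.array([[-.5,-.5],[.5,-.5],[-.5,.5],[.5,.5]])
f=lambda v:(G@np.array([[np.cos(v[2]),np.sin(v[2])],[-np.sin(v[2]),np.cos(v[2])]])+v[:2]-P).ravel()
r=least_squares(f,[460,237,0]);print(np.round(r.x,3),np.round(r.fun,1),np.round(f(r.x).reshape(4,2)+P,1));print(get_obs()["clock"])
E
python3 -m pendant '[{"yaw":7},{"yaw":7},{"yaw":7},{"yaw":4.8}]' 6 25
```

```text
top red [428.6 -57. ] 0.59
top blue [655.4 -58.8] 0.33
top yellow [ 538.3 -291.5] 0.7
top green [504.9 265.4] 3.52
scene red [428.2 -58.4] 0.87
scene blue [ 441.7 -276.4] 0.72
scene yellow [ 537.4 -290.2] 0.98
scene green [ 548.3 -169.7] 0.66
[ 4.60375e+02  2.37125e+02 -1.10000e-01] [-0.5 -2.5 -0.5  0.2  1.3  1.5 -0.2  0.7] [[413.5 199.5]
 [498.  190.2]
 [422.8 284. ]
 [507.3 274.7]]
1.2$[0]: bad value
```

```bash
python3 -m pendant '[{"linear":[0,0,0],"yaw":7},{"linear":[0,0,0],"yaw":7},{"linear":[0,0,0],"yaw":7},{"linear":[0,0,0],"yaw":4.8}]' 6 25; python3 -c "
from workcell import *
o=get_obs();print(o['tool_rot'],o['joint_pos'],o['eef_pos'])"
```

```text
clock: 1.53
eef_pos: [238.6, -495.5, 218.6]
tool_rot: [1.0, -0.004, 0.0, 0.0]
wrist_force: [0.3, 0.3, -0.2]
grip_width: 0.761
grasp_force: 0.0
[ 9.99991800e-01 -4.04960235e-03  3.07302703e-06  2.74148871e-06] [-1.20662923e+00  3.50694407e-01  1.65181082e+00  4.14036090e-06
  1.13908010e+00  3.72264588e-01] [ 238.63932846 -495.51599869  218.63150639]
```

```bash
python3 -m pendant '[{"linear":[1.5,-1.6,0],"yaw":0},{"linear":[2.8,-3.0,0],"yaw":0},{"linear":[2.8,-3.0,0],"yaw":0},{"linear":[2.8,-3.0,0],"yaw":0},{"linear":[2.8,-3.0,0],"yaw":0},{"linear":[2.8,-3.0,0],"yaw":0},{"linear":[2.8,-3.0,0],"yaw":0},{"linear":[1.8,-2.1,0],"yaw":0}]' ; python3 - <<'E'
from h import *
p=read_camera("wrist");cv2.imwrite("pics/w1.png",p["frame"])
print(get_obs()["eef_pos"])
for k in("blue","yellow"):print(k,*handle(p,k,*ST[k]))
for d in pinpoint(p,"stamp_blue"):print(d)
E
```

```text
clock: 2.2
eef_pos: [441.8, -276.3, 218.8]
tool_rot: [1.0, -0.0, 0.0, -0.0]
wrist_force: [-0.2, -0.3, 0.4]
grip_width: 0.643
grasp_force: 0.0
[ 443.54272143 -274.11453785  218.77686474]
blue [641.8 -67.5] 0.53
yellow [ 537.6 -290.4] 0.74
{'centre': [438.3, -278.0, -0.3], 'score': 0.58}
```

View pics/w1.png

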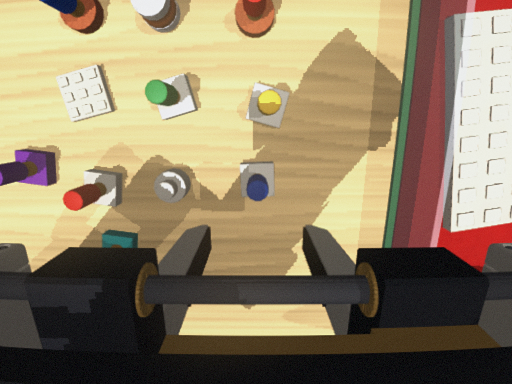

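The wrist view shows the square-based blue stamp at (257,185), ahead of the gripper, with yellow at (268,100) beyond it. I'll start down and check for drift.

```bash
sed -i 's/(a,125,50)/(a,125,30)/' h.py; python3 -m pendant '[{"linear":[0,0,2],"yaw":0},{"linear":[0,0,2.5],"yaw":0},{"linear":[0,0,1.5],"yaw":0},{"linear":[0,0,0],"yaw":0}]' ; python3 - <<'E'
from h import *
print(get_obs()["eef_pos"])
for c in("wrist","top"):
    p=read_camera(c);print(*handle(p,"blue",440,-278))
E
```

```text
clock: 2.63
eef_pos: [438.3, -278.4, 155.9]
tool_rot: [1.0, -0.001, -0.002, -0.001]
wrist_force: [-0.0, -0.6, -0.1]
grip_width: 0.644
grasp_force: 0.0
[ 438.27978896 -278.41214054  155.91152301]
[ 434.9 -277.2] 0.5
[495.7 184.1] 4.51
```

```bash
python3 -m pendant '[{"linear":[0,0,2],"yaw":0},{"linear":[0,0,3],"yaw":0},{"linear":[0,0,3],"yaw":0},{"linear":[0,0,2],"yaw":0},{"linear":[0,0,1.3],"yaw":0},{"linear":[0,0,0],"yaw":0}]'; python3 -m pendant '[{"linear":[0,0,0],"yaw":0},{"linear":[0,0,0],"yaw":0},{"linear":[0,0,0],"yaw":0},{"linear":[0,0,0],"yaw":0},{"linear":[0,0,0],"yaw":0}]' 1 25
```

```text
clock: 3.23
eef_pos: [439.4, -278.8, 44.6]
tool_rot: [1.0, -0.001, -0.001, -0.001]
wrist_force: [-1.4, 0.4, -0.1]
grip_width: 0.646
grasp_force: 0.0
clock: 3.65
eef_pos: [440.3, -279.1, 46.4]
tool_rot: [1.0, -0.001, 0.001, 0.0]
wrist_force: [-0.2, -1.0, 0.1]
grip_width: 0.335
grasp_force: 0.0
```

```bash
python3 -m pendant '[{"linear":[0,0,0],"yaw":0},{"linear":[0,0,0],"yaw":0},{"linear":[0,0,0],"yaw":0}]' 1 25;python3 -m pendant '[{"linear":[0,0,-0.5],"yaw":0},{"linear":[0,0,-1.5],"yaw":0},{"linear":[0,0,-2.5],"yaw":0},{"linear":[0,0,-3],"yaw":0},{"linear":[0,0,-2.5],"yaw":0},{"linear":[0,0,-1],"yaw":0},{"linear":[0,0,0],"yaw":0}]'
```

```text
clock: 3.9
eef_pos: [440.1, -278.9, 46.0]
tool_rot: [1.0, -0.001, 0.0, 0.0]
wrist_force: [-0.7, 1.3, 5.4]
grip_width: 0.282
grasp_force: 25.0
clock: 4.48
eef_pos: [440.8, -279.4, 157.6]
tool_rot: [1.0, -0.001, 0.002, 0.001]
wrist_force: [0.2, -0.1, -0.2]
grip_width: 0.274
grasp_force: 25.0
```

```bash
python3 -m pendant '[{"linear":[0,-1.5,0],"yaw":0},{"linear":[0.5,-3,0],"yaw":0},{"linear":[0.5,-3.7,0],"yaw":0},{"linear":[0.5,-3.7,0],"yaw":0},{"linear":[0.5,-3.7,0],"yaw":0},{"linear":[0.5,-3.7,0],"yaw":0},{"linear":[0.5,-3.7,0],"yaw":0},{"linear":[0.5,-3.7,0],"yaw":0}]';python3 -m pendant '[{"linear":[0.5,-3.7,0],"yaw":0},{"linear":[0.5,-3.7,0],"yaw":0},{"linear":[0.5,-3.7,0],"yaw":0},{"linear":[0.5,-3.5,0],"yaw":0},{"linear":[0.3,-2.8,0],"yaw":0},{"linear":[0,-1.7,0],"yaw":0},{"linear":[0,-1.1,0],"yaw":0},{"linear":[0,0,0],"yaw":0}]'
python3 - <<'E'
from h import *
p=read_camera("wrist");cv2.imwrite("pics/w2.png",p["frame"]);o=get_obs();print(o["eef_pos"],o["joint_pos"],o["grip_width"],o["grasp_force"])
for c in("blue","green","red","yellow"):
  for d in pinpoint(p,"bay_"+c):print(c,d)
E
```

```text
clock: 5.15
eef_pos: [473.9, -9.3, 153.8]
tool_rot: [1.0, -0.001, -0.002, -0.0]
wrist_force: [0.9, -0.6, -1.3]
grip_width: 0.274
grasp_force: 25.0
clock: 5.82
eef_pos: [497.4, 191.7, 154.0]
tool_rot: [1.0, 0.0, -0.001, 0.0]
wrist_force: [0.3, -0.4, -0.7]
grip_width: 0.277
grasp_force: 25.0
[497.66907173 190.40615078 154.35510142] [ 2.78085934e-01  3.98493996e-01  1.75795035e+00 -1.15197896e-04
  9.87360149e-01  1.84904220e+00] 0.2766236417202508 24.988835155963898
blue {'centre': [494.6, 192.1, 7.7], 'score': 0.65}
green {'centre': [507.4, 278.3, 7.8], 'score': 0.7}
red {'centre': [423.2, 283.8, 6.7], 'score': 0.79}
```

View pics/w2.png

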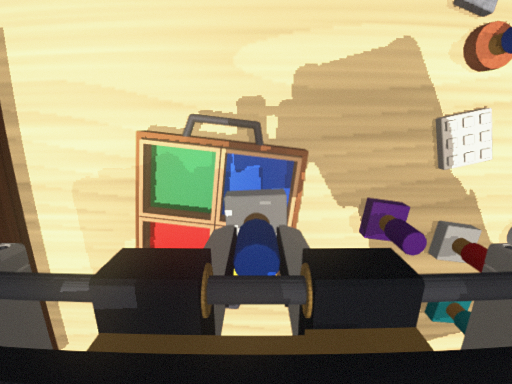

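The wrist view shows the blue stamp held upright at (258,240) over the blue bay (centre near (260,185), seen past the raised stamp). Lowering it.

```bash
python3 -m pendant '[{"linear":[0,0,1.5],"yaw":0},{"linear":[0,0,2.5],"yaw":0},{"linear":[0,0,2.2],"yaw":0},{"linear":[0,0,1.5],"yaw":0},{"linear":[0,0,0.9],"yaw":0},{"linear":[0,0,0.6],"yaw":0},{"linear":[0,0,0.3],"yaw":0},{"linear":[0,0,0],"yaw":0}]';python3 -m pendant '[{"linear":[0,0,0.2],"yaw":0},{"linear":[0,0,0.1],"yaw":0},{"linear":[0,0,0],"yaw":0}]'
```

```text
clock: 6.73
eef_pos: [498.9, 189.9, 60.7]
tool_rot: [1.0, -0.001, 0.0, -0.0]
wrist_force: [0.3, 0.9, -0.2]
grip_width: 0.275
grasp_force: 25.0
clock: 6.98
eef_pos: [498.9, 190.1, 58.0]
tool_rot: [1.0, -0.001, 0.0, -0.0]
wrist_force: [0.4, -0.3, -1.1]
grip_width: 0.273
grasp_force: 25.0
```

```bash
python3 -m pendant '[{"linear":[0,0,0.1],"yaw":0},{"linear":[0,0,0.1],"yaw":0},{"linear":[0,0,0],"yaw":0}]'; python3 -m pendant '[{"linear":[0,0,0.1],"yaw":0},{"linear":[0,0,0],"yaw":0}]'
```

```text
clock: 7.23
eef_pos: [498.9, 190.3, 56.0]
tool_rot: [1.0, -0.001, 0.0, -0.0]
wrist_force: [-0.6, 1.0, 3.3]
grip_width: 0.275
grasp_force: 25.0
clock: 7.4
eef_pos: [499.1, 190.4, 55.9]
tool_rot: [1.0, -0.001, 0.001, -0.0]
wrist_force: [-5.4, 0.9, 14.7]
grip_width: 0.276
grasp_force: 25.0
```

Contact at the expected height (56 mm). Releasing, rising and going to yellow.

```bash
python3 -m pendant '[{"linear":[0,0,-0.1],"yaw":0},{"linear":[0,0,0],"yaw":0},{"linear":[0,0,0],"yaw":0},{"linear":[0,0,0],"yaw":0},{"linear":[0,0,0],"yaw":0},{"linear":[0,0,0],"yaw":0}]' 5.5;python3 -m pendant '[{"linear":[0,0,-1],"yaw":0},{"linear":[0,0,-2],"yaw":0},{"linear":[0,0,-3],"yaw":0},{"linear":[0,0,-3],"yaw":0},{"linear":[0,0,-1.3],"yaw":0},{"linear":[0,0,0],"yaw":0}]'
python3 -m pendant '[{"linear":[0,1.5,0],"yaw":0},{"linear":[0.3,3,0],"yaw":0},{"linear":[0.3,3.7,0],"yaw":0},{"linear":[0.3,3.7,0],"yaw":0},{"linear":[0.3,3.7,0],"yaw":0},{"linear":[0.3,3.7,0],"yaw":0},{"linear":[0.3,3.7,0],"yaw":0},{"linear":[0.3,3.7,0],"yaw":0}]';python3 -m pendant '[{"linear":[0.3,3.7,0],"yaw":0},{"linear":[0.3,3.7,0],"yaw":0},{"linear":[0.3,3.7,0],"yaw":0},{"linear":[0.3,3.5,0],"yaw":0},{"linear":[0.3,3.0,0],"yaw":0},{"linear":[0.3,2.3,0],"yaw":0},{"linear":[0,1.3,0],"yaw":0},{"linear":[0,0,0],"yaw":0}]'
python3 - <<'E'
from h import *
print(get_obs()["eef_pos"])
for c in("wrist","scene"):
    p=read_camera(c);print(*handle(p,"yellow",538,-291),[np.round(d["centre"]) for d in pinpoint(p,"stamp_yellow")])
    if c=="scene":print(handle(p,"blue",498,190,10),handle(p,"green",546,-169)),cv2.imwrite("pics/s2.png",p["frame"])
E
```

```text
clock: 7.9
eef_pos: [498.6, 190.1, 55.5]
tool_rot: [1.0, -0.001, -0.0, 0.0]
wrist_force: [0.8, 0.4, -0.6]
grip_width: 0.584
grasp_force: 0.0
clock: 8.4
eef_pos: [500.2, 190.6, 162.4]
tool_rot: [1.0, -0.001, 0.003, -0.001]
wrist_force: [-0.4, -0.1, 0.7]
grip_width: 0.593
grasp_force: 0.0
clock: 9.07
eef_pos: [518.6, -78.7, 158.0]
tool_rot: [1.0, -0.001, -0.001, -0.0]
wrist_force: [-0.2, 0.1, 0.6]
grip_width: 0.587
grasp_force: 0.0
clock: 9.73
eef_pos: [536.4, -290.7, 157.7]
tool_rot: [1.0, -0.002, -0.0, -0.0]
wrist_force: [-0.4, 0.1, 0.9]
grip_width: 0.589
grasp_force: 0.0
[ 536.42097083 -290.72166987  157.73446556]Traceback (most recent call last):
  File "<stdin>", line 4, in <module>
  File "h.py", line 20, in handle
    k=1+min(range(n-1),key=lambda i:np.hypot(*(c[i+1]-u))+(1e3 if s[i+1,4]<.3*A else 0))
        ~~~^^^^^^^^^^^^^^^^^^^^^^^^^^^^^^^^^^^^^^^^^^^^^^^^^^^^^^^^^^^^^^^^^^^^^^^^^^^^^
ValueError: min() iterable argument is empty
```

```bash
python3 - <<'E'
from h import *
p=read_camera("scene");cv2.imwrite("pics/s2.png",cv2.resize(p["frame"][110:310,110:420],None,fx=2.5,fy=2.5))
print(handle(p,"blue",498,190,10),handle(p,"yellow",538,-291),handle(p,"green",546,-169),get_obs()["eef_pos"])
E
```

```text
(array([499., 190.]), np.float64(0.79)) (array([ 538.4, -289.3]), np.float64(0.89)) (array([ 548.6, -169.4]), np.float64(0.75)) [ 536.5559583  -288.15306206  158.00856208]
```

View pics/s2.png

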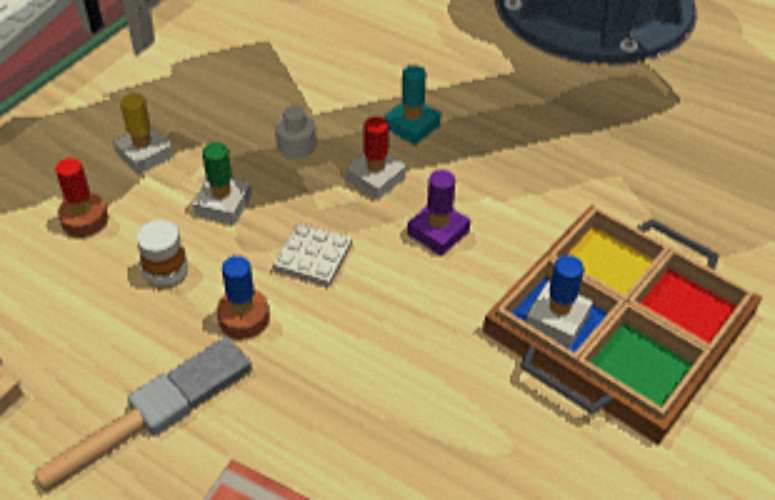

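The blue stamp stands in the centre of its bay at (565,300) in this crop, measured at (499,190). Now gripping yellow.

```bash
python3 -m pendant '[{"linear":[0.1,0,2],"yaw":0},{"linear":[0,0,3],"yaw":0},{"linear":[0,0,3],"yaw":0},{"linear":[0,0,2],"yaw":0},{"linear":[0,0,1.2],"yaw":0},{"linear":[0,0,0],"yaw":0},{"linear":[0,0,0],"yaw":0}]'; python3 -m pendant '[{"linear":[0,0,0],"yaw":0},{"linear":[0,0,0],"yaw":0},{"linear":[0,0,0],"yaw":0},{"linear":[0,0,0],"yaw":0},{"linear":[0,0,0],"yaw":0},{"linear":[0,0,0],"yaw":0},{"linear":[0,0,0],"yaw":0},{"linear":[0,0,0],"yaw":0}]' 1 25
```

```text
clock: 10.42
eef_pos: [538.3, -288.2, 47.1]
tool_rot: [1.0, -0.0, -0.0, -0.0]
wrist_force: [0.3, -0.8, -0.1]
grip_width: 0.593
grasp_force: 0.0
clock: 11.08
eef_pos: [538.1, -289.1, 47.0]
tool_rot: [1.0, -0.001, 0.0, 0.0]
wrist_force: [-1.0, -0.5, 4.3]
grip_width: 0.273
grasp_force: 25.0
```

```bash
python3 -m pendant '[{"linear":[0,0,-0.5],"yaw":0},{"linear":[0,0,-1.5],"yaw":0},{"linear":[0,0,-2.5],"yaw":0},{"linear":[0,0,-3],"yaw":0},{"linear":[0,0,-2.5],"yaw":0},{"linear":[0,0,-1],"yaw":0},{"linear":[0,0,0],"yaw":0}]'
python3 -m pendant '[{"linear":[-0.5,-1.5,0],"yaw":0},{"linear":[-0.8,-3,0],"yaw":0},{"linear":[-0.9,-3.5,0],"yaw":0},{"linear":[-0.9,-3.5,0],"yaw":0},{"linear":[-0.9,-3.5,0],"yaw":0},{"linear":[-0.9,-3.5,0],"yaw":0},{"linear":[-0.9,-3.5,0],"yaw":0},{"linear":[-0.9,-3.5,0],"yaw":0}]';python3 -m pendant '[{"linear":[-0.9,-3.5,0],"yaw":0},{"linear":[-0.9,-3.5,0],"yaw":0},{"linear":[-0.9,-3.5,0],"yaw":0},{"linear":[-0.9,-3.5,0],"yaw":0},{"linear":[-0.9,-3.5,0],"yaw":0},{"linear":[-0.8,-3,0],"yaw":0},{"linear":[-0.5,-1.8,0],"yaw":0},{"linear":[0,-1.1,0],"yaw":0}]';python3 -m pendant '[{"linear":[0,0,0],"yaw":0},{"linear":[0,0,0],"yaw":0}]'
```

```text
clock: 11.67
eef_pos: [538.8, -289.5, 158.8]
tool_rot: [1.0, -0.001, 0.002, 0.001]
wrist_force: [1.2, 0.0, -0.7]
grip_width: 0.277
grasp_force: 25.0
clock: 12.33
eef_pos: [469.7, -32.2, 155.0]
tool_rot: [1.0, -0.001, -0.001, -0.0]
wrist_force: [-0.4, 0.5, -0.6]
grip_width: 0.273
grasp_force: 25.0
clock: 13.0
eef_pos: [411.9, 201.7, 155.1]
tool_rot: [1.0, 0.0, -0.001, 0.0]
wrist_force: [0.3, -0.3, -1.2]
grip_width: 0.276
grasp_force: 25.0
clock: 13.17
eef_pos: [413.6, 199.8, 155.8]
tool_rot: [1.0, -0.0, -0.001, 0.0]
wrist_force: [-0.5, 0.9, -0.6]
grip_width: 0.277
grasp_force: 25.0
```

```bash
python3 -m pendant '[{"linear":[0,0,1.5],"yaw":0},{"linear":[0,0,2.5],"yaw":0},{"linear":[0,0,2.2],"yaw":0},{"linear":[0,0,1.5],"yaw":0},{"linear":[0,0,0.9],"yaw":0},{"linear":[0,0,0.6],"yaw":0},{"linear":[0,0,0.3],"yaw":0},{"linear":[0,0,0],"yaw":0}]';python3 -m pendant '[{"linear":[0,0,0.2],"yaw":0},{"linear":[0,0,0.1],"yaw":0},{"linear":[0,0,0],"yaw":0}]'
```

```text
clock: 13.83
eef_pos: [413.9, 199.8, 61.5]
tool_rot: [1.0, -0.001, -0.0, 0.0]
wrist_force: [-0.8, 0.0, -0.9]
grip_width: 0.274
grasp_force: 25.0
clock: 14.08
eef_pos: [413.9, 200.3, 59.0]
tool_rot: [1.0, -0.001, 0.0, -0.0]
wrist_force: [-0.2, -0.0, -1.3]
grip_width: 0.275
grasp_force: 25.0
```

```bash
python3 -m pendant '[{"linear":[0,0,0.1],"yaw":0},{"linear":[0,0,0.1],"yaw":0},{"linear":[0,0,0],"yaw":0}]'; python3 -m pendant '[{"linear":[0,0,0.1],"yaw":0},{"linear":[0,0,0],"yaw":0}]'
```

```text
clock: 14.33
eef_pos: [413.9, 200.2, 56.9]
tool_rot: [1.0, -0.001, 0.0, 0.0]
wrist_force: [0.2, -2.2, 2.7]
grip_width: 0.278
grasp_force: 25.0
clock: 14.5
eef_pos: [414.0, 200.1, 56.7]
tool_rot: [1.0, -0.001, 0.0, 0.0]
wrist_force: [-4.7, -4.5, 18.1]
grip_width: 0.276
grasp_force: 25.0
```

```bash
python3 -m pendant '[{"linear":[0,0,-0.1],"yaw":0},{"linear":[0,0,0],"yaw":0},{"linear":[0,0,0],"yaw":0},{"linear":[0,0,0],"yaw":0},{"linear":[0,0,0],"yaw":0},{"linear":[0,0,0],"yaw":0}]' 5.5;python3 -m pendant '[{"linear":[0,0,-1],"yaw":0},{"linear":[0,0,-2],"yaw":0},{"linear":[0,0,-3],"yaw":0},{"linear":[0,0,-3],"yaw":0},{"linear":[0,0,-1.2],"yaw":0},{"linear":[0,0,0],"yaw":0}]'
python3 -m pendant '[{"linear":[0.5,1.5,0],"yaw":0},{"linear":[1.0,3,0],"yaw":0},{"linear":[1.2,3.5,0],"yaw":0},{"linear":[1.2,3.5,0],"yaw":0},{"linear":[1.2,3.5,0],"yaw":0},{"linear":[1.2,3.5,0],"yaw":0},{"linear":[1.2,3.5,0],"yaw":0},{"linear":[1.2,3.5,0],"yaw":0}]';python3 -m pendant '[{"linear":[1.2,3.5,0],"yaw":0},{"linear":[1.2,3.0,0],"yaw":0},{"linear":[1.0,2.3,0],"yaw":0},{"linear":[0.8,1.7,0],"yaw":0},{"linear":[0.4,1.0,0],"yaw":0},{"linear":[0,0,0],"yaw":0},{"linear":[0,0,0],"yaw":0}]'
python3 - <<'E'
from h import *
p=read_camera("scene")
print(handle(p,"yellow",414,200,10),handle(p,"green",547,-169),handle(p,"red",428,-57),get_obs()["eef_pos"])
E
```

```text
clock: 15.0
eef_pos: [413.7, 200.2, 56.5]
tool_rot: [1.0, -0.001, -0.0, 0.0]
wrist_force: [0.9, -0.0, -1.3]
grip_width: 0.589
grasp_force: 0.0
clock: 15.5
eef_pos: [415.1, 200.8, 161.9]
tool_rot: [1.0, -0.001, 0.003, -0.001]
wrist_force: [-0.2, -0.2, 0.2]
grip_width: 0.589
grasp_force: 0.0
clock: 16.17
eef_pos: [500.1, -56.7, 157.8]
tool_rot: [1.0, -0.001, -0.001, -0.0]
wrist_force: [0.9, 0.6, 0.0]
grip_width: 0.59
grasp_force: 0.0
clock: 16.75
eef_pos: [545.6, -169.4, 157.9]
tool_rot: [1.0, -0.001, -0.001, -0.0]
wrist_force: [0.2, 0.6, -0.1]
grip_width: 0.586
grasp_force: 0.0
(array([416.9, 196.1]), np.float64(1.09)) (array([ 548.9, -170.1]), np.float64(0.75)) (array([429.2, -57.5]), np.float64(0.84)) [ 545.54434308 -168.98400626  158.13095006]
```

```bash
python3 -m pendant '[{"linear":[0,0,2],"yaw":0},{"linear":[0,0,3],"yaw":0},{"linear":[0,0,3],"yaw":0},{"linear":[0,0,2],"yaw":0},{"linear":[0,0,1.2],"yaw":0},{"linear":[0,0,0],"yaw":0},{"linear":[0,0,0],"yaw":0}]'; python3 -m pendant '[{"linear":[0,0,0],"yaw":0},{"linear":[0,0,0],"yaw":0},{"linear":[0,0,0],"yaw":0},{"linear":[0,0,0],"yaw":0},{"linear":[0,0,0],"yaw":0},{"linear":[0,0,0],"yaw":0},{"linear":[0,0,0],"yaw":0},{"linear":[0,0,0],"yaw":0}]' 1 25
```

```text
clock: 17.38
eef_pos: [546.2, -169.4, 47.1]
tool_rot: [1.0, -0.0, -0.0, -0.0]
wrist_force: [0.5, 0.5, -0.0]
grip_width: 0.592
grasp_force: 0.0
clock: 18.05
eef_pos: [546.3, -170.0, 47.0]
tool_rot: [1.0, -0.001, 0.0, 0.0]
wrist_force: [0.1, 0.6, 5.4]
grip_width: 0.272
grasp_force: 25.0
```

```bash
python3 -m pendant '[{"linear":[0,0,-0.5],"yaw":0},{"linear":[0,0,-1.5],"yaw":0},{"linear":[0,0,-2.5],"yaw":0},{"linear":[0,0,-3],"yaw":0},{"linear":[0,0,-2.5],"yaw":0},{"linear":[0,0,-1],"yaw":0},{"linear":[0,0,0],"yaw":0},{"linear":[0,0,0],"yaw":0}]'
```

```text
clock: 18.72
eef_pos: [545.8, -169.8, 155.8]
tool_rot: [1.0, -0.001, -0.0, -0.0]
wrist_force: [-0.7, -0.3, -2.7]
grip_width: 0.276
grasp_force: 25.0
```

```bash
python3 -m pendant '[{"linear":[-0.3,-1.5,-0.5],"yaw":0},{"linear":[-0.3,-3,-0.5],"yaw":0},{"linear":[-0.3,-3.7,0],"yaw":0},{"linear":[-0.3,-3.7,0],"yaw":0},{"linear":[-0.3,-3.7,0],"yaw":0},{"linear":[-0.3,-3.7,0],"yaw":0},{"linear":[-0.3,-3.7,0],"yaw":0},{"linear":[-0.3,-3.7,0],"yaw":0}]';python3 -m pendant '[{"linear":[-0.3,-3.7,0],"yaw":0},{"linear":[-0.3,-3.7,0],"yaw":0},{"linear":[-0.3,-3.7,0],"yaw":0},{"linear":[-0.3,-3,0],"yaw":0},{"linear":[-0.3,-2,0],"yaw":0},{"linear":[0,-1.2,0],"yaw":0},{"linear":[0,-0.5,0],"yaw":0},{"linear":[0,0,0],"yaw":0}]'; python3 -m pendant '[{"linear":[0,0,0],"yaw":0},{"linear":[0,0,0],"yaw":0}]'
```

```text
clock: 19.38
eef_pos: [520.8, 99.3, 165.2]
tool_rot: [1.0, -0.001, -0.001, 0.0]
wrist_force: [1.2, -0.6, -1.0]
grip_width: 0.275
grasp_force: 25.0
clock: 20.05
eef_pos: [507.3, 275.4, 165.8]
tool_rot: [1.0, -0.0, -0.001, 0.0]
wrist_force: [-0.0, -1.1, -1.1]
grip_width: 0.279
grasp_force: 25.0
clock: 20.22
eef_pos: [507.9, 274.0, 166.4]
tool_rot: [1.0, -0.001, -0.0, 0.0]
wrist_force: [-0.1, -0.9, -2.0]
grip_width: 0.275
grasp_force: 25.0
```

```bash
python3 -m pendant '[{"linear":[0,0,2],"yaw":0},{"linear":[0,0,3],"yaw":0},{"linear":[0,0,2.7],"yaw":0},{"linear":[0,0,1.5],"yaw":0},{"linear":[0,0,0.9],"yaw":0},{"linear":[0,0,0.4],"yaw":0},{"linear":[0,0,0.1],"yaw":0},{"linear":[0,0,0],"yaw":0}]';python3 -m pendant '[{"linear":[0,0,0.1],"yaw":0},{"linear":[0,0,0.1],"yaw":0},{"linear":[0,0,0],"yaw":0}]'
```

```text
clock: 20.88
eef_pos: [508.4, 275.0, 61.4]
tool_rot: [1.0, -0.001, 0.001, -0.0]
wrist_force: [0.7, 0.3, -1.4]
grip_width: 0.276
grasp_force: 25.0
clock: 21.13
eef_pos: [508.1, 275.2, 59.1]
tool_rot: [1.0, -0.001, 0.0, -0.0]
wrist_force: [-0.3, -0.2, -1.4]
grip_width: 0.276
grasp_force: 25.0
```

```bash
python3 -m pendant '[{"linear":[0,0,0.1],"yaw":0},{"linear":[0,0,0.1],"yaw":0},{"linear":[0,0,0],"yaw":0}]'; python3 -m pendant '[{"linear":[0,0,0.1],"yaw":0},{"linear":[0,0,0],"yaw":0}]'
```

```text
clock: 21.38
eef_pos: [508.0, 275.3, 57.0]
tool_rot: [1.0, -0.001, 0.0, -0.0]
wrist_force: [-0.9, 0.8, 2.9]
grip_width: 0.276
grasp_force: 25.0
clock: 21.55
eef_pos: [508.2, 275.4, 56.9]
tool_rot: [1.0, -0.001, 0.001, -0.0]
wrist_force: [-4.5, -1.4, 12.2]
grip_width: 0.275
grasp_force: 25.0
```

```bash
python3 -m pendant '[{"linear":[0,0,-0.1],"yaw":0},{"linear":[0,0,0],"yaw":0},{"linear":[0,0,0],"yaw":0},{"linear":[0,0,0],"yaw":0},{"linear":[0,0,0],"yaw":0},{"linear":[0,0,0],"yaw":0}]' 5.5;python3 -m pendant '[{"linear":[0,0,-1],"yaw":0},{"linear":[0,0,-2],"yaw":0},{"linear":[0,0,-3],"yaw":0},{"linear":[0,0,-3],"yaw":0},{"linear":[0,0,-1.2],"yaw":0},{"linear":[0,0,0],"yaw":0}]'
python3 -m pendant '[{"linear":[-0.4,1.5,0],"yaw":0},{"linear":[-0.7,3,0],"yaw":0},{"linear":[-0.8,3.5,0],"yaw":0},{"linear":[-0.8,3.5,0],"yaw":0},{"linear":[-0.8,3.5,0],"yaw":0},{"linear":[-0.8,3.5,0],"yaw":0},{"linear":[-0.8,3.5,0],"yaw":0},{"linear":[-0.8,3.5,0],"yaw":0}]';python3 -m pendant '[{"linear":[-0.8,3.5,0],"yaw":0},{"linear":[-0.6,2.2,0],"yaw":0},{"linear":[-0.4,1.4,0],"yaw":0},{"linear":[-0.2,0.7,0],"yaw":0},{"linear":[0,0,0],"yaw":0},{"linear":[0,0,0],"yaw":0},{"linear":[0,0,0],"yaw":0}]'
```

```text
clock: 22.05
eef_pos: [507.8, 275.1, 56.5]
tool_rot: [1.0, -0.001, -0.0, 0.0]
wrist_force: [0.1, -0.0, -0.3]
grip_width: 0.584
grasp_force: 0.0
clock: 22.55
eef_pos: [509.2, 275.7, 162.0]
tool_rot: [1.0, -0.001, 0.003, -0.001]
wrist_force: [0.3, 0.7, 0.6]
grip_width: 0.593
grasp_force: 0.0
clock: 23.22
eef_pos: [447.0, 18.8, 157.5]
tool_rot: [1.0, -0.001, -0.001, -0.0]
wrist_force: [0.5, -0.7, -0.0]
grip_width: 0.591
grasp_force: 0.0
clock: 23.8
eef_pos: [428.4, -57.0, 158.3]
tool_rot: [1.0, -0.0, -0.0, -0.0]
wrist_force: [1.0, -0.3, 0.5]
grip_width: 0.594
grasp_force: 0.0
```

```bash
python3 -m pendant '[{"linear":[0,0,2],"yaw":0},{"linear":[0,0,3],"yaw":0},{"linear":[0,0,3],"yaw":0},{"linear":[0,0,2],"yaw":0},{"linear":[0,0,1.2],"yaw":0},{"linear":[0,0,0],"yaw":0},{"linear":[0,0,0],"yaw":0}]'; python3 -m pendant '[{"linear":[0,0,0],"yaw":0},{"linear":[0,0,0],"yaw":0},{"linear":[0,0,0],"yaw":0},{"linear":[0,0,0],"yaw":0},{"linear":[0,0,0],"yaw":0},{"linear":[0,0,0],"yaw":0},{"linear":[0,0,0],"yaw":0},{"linear":[0,0,0],"yaw":0}]' 1 25
python3 -m pendant '[{"linear":[0,0,-0.5],"yaw":0},{"linear":[0,0,-1.5],"yaw":0},{"linear":[0,0,-2.5],"yaw":0},{"linear":[0,0,-3],"yaw":0},{"linear":[0,0,-2.9],"yaw":0},{"linear":[0,0,-1.6],"yaw":0},{"linear":[0,0,0],"yaw":0},{"linear":[0,0,0],"yaw":0}]'
```

```text
clock: 24.38
eef_pos: [428.3, -57.1, 46.5]
tool_rot: [1.0, -0.0, -0.001, -0.0]
wrist_force: [0.3, 0.3, -0.1]
grip_width: 0.591
grasp_force: 0.0
clock: 25.05
eef_pos: [428.5, -57.9, 47.0]
tool_rot: [1.0, -0.001, 0.0, 0.0]
wrist_force: [-0.4, -0.1, 7.1]
grip_width: 0.277
grasp_force: 25.0
clock: 25.72
eef_pos: [428.4, -57.8, 167.0]
tool_rot: [1.0, -0.001, 0.001, 0.0]
wrist_force: [-0.0, -0.8, -0.7]
grip_width: 0.278
grasp_force: 25.0
```

```bash
python3 -m pendant '[{"linear":[0,-1.5,0],"yaw":0},{"linear":[0,-3,0],"yaw":0},{"linear":[-0.1,-3.5,0],"yaw":0},{"linear":[-0.1,-3.5,0],"yaw":0},{"linear":[-0.1,-3.5,0],"yaw":0},{"linear":[-0.1,-3.5,0],"yaw":0},{"linear":[-0.1,-3.5,0],"yaw":0},{"linear":[-0.1,-3.5,0],"yaw":0}]';python3 -m pendant '[{"linear":[0,-3.5,0],"yaw":0},{"linear":[0,-2.5,0],"yaw":0},{"linear":[0,-1.6,0],"yaw":0},{"linear":[0,-0.8,0],"yaw":0},{"linear":[0,-0.3,0],"yaw":0},{"linear":[0,0,0],"yaw":0},{"linear":[0,0,0],"yaw":0},{"linear":[0,0,0],"yaw":0}]'
python3 - <<'E'
from h import *
p=read_camera("scene");cv2.imwrite("pics/s3.png",cv2.resize(p["frame"][110:310,110:420],None,fx=2.5,fy=2.5))
print(get_obs()["eef_pos"])
E
```

```text
clock: 26.38
eef_pos: [421.5, 198.7, 165.0]
tool_rot: [1.0, -0.001, -0.001, 0.0]
wrist_force: [0.8, -0.6, -1.0]
grip_width: 0.273
grasp_force: 25.0
clock: 27.05
eef_pos: [422.9, 283.2, 166.4]
tool_rot: [1.0, -0.001, -0.0, 0.0]
wrist_force: [0.9, -0.8, -1.5]
grip_width: 0.275
grasp_force: 25.0
[422.90010712 283.32937819 166.54801455]
```

View pics/s3.png

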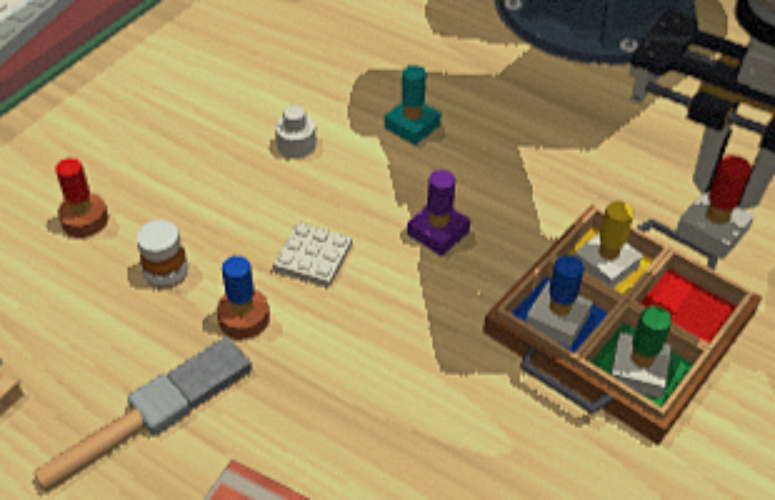

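The scene view shows blue (565,300), yellow (615,240) and green (645,350) standing upright in their bays. Both round stamps are still in place at (75,195) and (240,295). Red is held upright at (725,200), above its bay. Lowering red.

```bash
python3 -m pendant '[{"linear":[0,0,2],"yaw":0},{"linear":[0,0,3],"yaw":0},{"linear":[0,0,2.7],"yaw":0},{"linear":[0,0,1.5],"yaw":0},{"linear":[0,0,0.9],"yaw":0},{"linear":[0,0,0.4],"yaw":0},{"linear":[0,0,0.1],"yaw":0},{"linear":[0,0,0],"yaw":0}]';python3 -m pendant '[{"linear":[0,0,0.1],"yaw":0},{"linear":[0,0,0.1],"yaw":0},{"linear":[0,0,0],"yaw":0}]'
```

```text
clock: 27.77
eef_pos: [423.3, 284.3, 61.3]
tool_rot: [1.0, -0.001, 0.0, -0.0]
wrist_force: [-0.4, -0.7, -1.3]
grip_width: 0.274
grasp_force: 25.0
clock: 28.02
eef_pos: [423.0, 284.4, 59.1]
tool_rot: [1.0, -0.001, 0.0, -0.0]
wrist_force: [-0.2, -0.2, -0.2]
grip_width: 0.276
grasp_force: 25.0
```

```bash
python3 -m pendant '[{"linear":[0,0,0.1],"yaw":0},{"linear":[0,0,0.1],"yaw":0},{"linear":[0,0,0],"yaw":0}]'; python3 -m pendant '[{"linear":[0,0,0.1],"yaw":0},{"linear":[0,0,0],"yaw":0}]'
```

```text
clock: 28.27
eef_pos: [423.0, 284.3, 57.0]
tool_rot: [1.0, -0.001, 0.0, -0.0]
wrist_force: [-1.5, -1.5, 3.6]
grip_width: 0.276
grasp_force: 25.0
clock: 28.43
eef_pos: [423.1, 284.3, 56.9]
tool_rot: [1.0, -0.001, 0.0, -0.0]
wrist_force: [-5.0, -3.9, 18.4]
grip_width: 0.272
grasp_force: 25.0
```

```bash
python3 -m pendant '[{"linear":[0,0,-0.1],"yaw":0},{"linear":[0,0,0],"yaw":0},{"linear":[0,0,0],"yaw":0},{"linear":[0,0,0],"yaw":0},{"linear":[0,0,0],"yaw":0},{"linear":[0,0,0],"yaw":0}]' 5.5;python3 -m pendant '[{"linear":[0,0,-1],"yaw":0},{"linear":[0,0,-2],"yaw":0},{"linear":[0,0,-3],"yaw":0},{"linear":[0,0,-3],"yaw":0},{"linear":[0,0,-3],"yaw":0},{"linear":[0,0,-1.2],"yaw":0},{"linear":[0,0,0],"yaw":0},{"linear":[0,0,0],"yaw":0}]'
python3 - <<'E'
from h import *
p=read_camera("scene");cv2.imwrite("pics/s4.png",cv2.resize(p["frame"][110:310,110:420],None,fx=2.5,fy=2.5))
for k,v in dict(red=(423,284),blue=(498,190),yellow=(414,200),green=(508,275)).items():print(k,[np.round(d["centre"]) for d in pinpoint(p,"stamp_"+k)],handle(p,k,*v,10))
E
```

```text
clock: 28.93
eef_pos: [422.8, 284.2, 56.5]
tool_rot: [1.0, -0.001, -0.0, 0.0]
wrist_force: [0.3, -1.0, 0.2]
grip_width: 0.584
grasp_force: 0.0
clock: 29.6
eef_pos: [422.8, 284.2, 189.0]
tool_rot: [1.0, -0.001, 0.0, -0.0]
wrist_force: [-0.3, -0.1, -0.2]
grip_width: 0.593
grasp_force: 0.0
red [array([336., -71.,   5.]), array([424., 284.,  11.]), array([459.,  39.,   4.])] (array([422.9, 283.6]), np.float64(0.89))
blue [array([500., 186.,   6.]), array([412., 202.,   9.])] (array([498.8, 189.7]), np.float64(0.8))
yellow [array([410., 201.,  14.]), array([502., 192.,   7.])] (array([415.7, 198.6]), np.float64(1.09))
green [array([512., 274.,  11.])] (array([508., 275.]), np.float64(1.12))
```

View pics/s4.png

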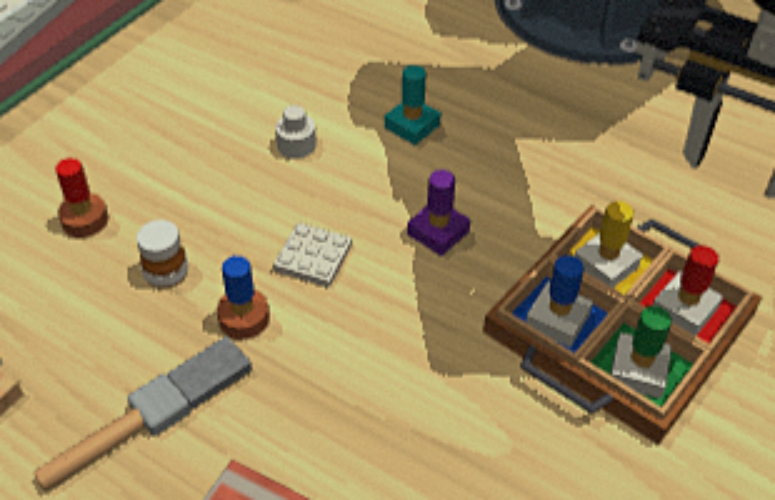

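All four square stamps stand upright in their bays: red (698,285), blue (565,300), yellow (615,240) and green (645,350). The round stamps have not moved and the gripper is clear.

```bash
python3 -c "
from workcell import *
print(close_job())"
```

```text
the job is handed in; nothing more can be done
None
```

All four square stamps stand upright in the bays of their own colour, the two round stamps were left where they were, and the job was handed in at about 30 s of the 93 s allowed; the hand-in returned no verdict.

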